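Slide the mug and the candle onto their mats

ROBOT

A 6-joint arm with a two-finger parallel gripper is mounted at the origin on the work surface. World frame = base frame: x ahead of the robot, y to its left, z up, the work surface at z = 0. Lengths are in mm, angles in rad, forces in N, time in s.
With the tool pointing down it reaches from about 275 to 850 mm from the base axis. Payload 5.2 kg.
Tool frame: the origin (TCP) lies at the very end of the fingers, on their centre line; the grasp point (between the pads) lies 19 mm behind it; z points along the fingers, y is the line along which they close (so a half turn about z gives the same grasp; the last joint's range is limited). The gripper opens to 85 mm and grips with 20 to 120 N. Pads are 22 mm wide; open, the fingers measure 114 mm over their backs; the gripper's body (76 mm by 85 mm) begins 54 mm behind the grasp point. The pads swing forward as they close: fully open they stand 13 mm farther back than shut.
Start: joints at [-1.422, 0.259, 1.535, -0, 1.348, -0.203], TCP at [189.544, -516.312, 231.31] pointing down, gripper open.
Joint ranges: [-3.14, 3.14], [-0.91, 2.08], [0.19, 2.58], [-1.22, 4.36], [0.22, 2.71], [-3.12, 3.12]. Speed limits (rad/s): [2.57, 2.57, 3.14, 3.14, 3.14, 3.14].

INTERFACE

Orientations are given as a rotation vector (axis times angle).
In Python, from bench import r gives the robot as it stands.
- The arm moves only by the shell command python3 -m creep 'ROWS' [FORCE]. ROWS is JSON, a list of rows, each an object of numbers: "dx", "dy", "dz": the shift along the tool's x, y, z as a fraction of full scale; "ax", "ay", "az": the turn, a rotation vector about the tool's x, y, z as a fraction of full scale; "fingers": the closure in counts, from 0 (fully open) to 255 (shut). A call has 1 to 5 rows; each row shifts and turns the commanded pose from where the row before left it, along the tool's axes as they then stand; what a row does not reach is not made up. Full scale, the value 1, is 0.1 m for a shift and pi rad for a turn. A row lasts 1/8 s, in which the tool goes at most 62.5 mm and 10.7 degrees, less where a joint would pass 70% of its speed; a pose out of reach is approached as far as the arm can. A call with a number of a shift or a turn outside -1 to 1 is refused whole. A call with a gripper value outside its range is refused whole. The fingers move at their own pace and stop on an object; FORCE is the grip in N (left out, the last holds). Time passes only in rows, so rows that do not move let the fingers close. It gives the time, the measured TCP pose, the force, the opening and the grip force at its end, in the units of the state.
- r.get_obs(): the state, without advancing time (a new reading comes with each control period).
- r.camera(name): name is "scene" or "top"; returns a dict with "img" (384x512x3 uint8, red, green, blue), "vertical_fov" (degrees; the focal length in pixels is half the picture's height over the tangent of half this angle, whatever the lens; pixels are square), "cx", "cy" (the principal point, pixels), "rvec" (rotation vector, rad) and "tvec" (3), from world to camera coordinates, as OpenCV has them. Camera axes: x right, y down, z forward; pixel columns grow to the right and rows downward; lengths in mm; the calibration is good to about 2 mm. A picture is of the moment at which its call begins. There is no depth.
- r.finish_job(): hands the job in; it is judged then, once.
The state is a dict: "time": time; "joint_positions": joint angles; "joint_velocities": joint speeds; "joint_efforts": joint torques, N m; "tcp_pos": TCP position; "eef_rot": TCP orientation; "wrist_force": force on the tool from outside, world axes, zero at the start; "moment": the same for the moment, N m; "finger_gap": finger opening in mm; "finger_force": force on a finger pad.
Only numpy, scipy, OpenCV 4.12 (cv2) and the standard library are available. Lean on these libraries where they do the work, as an engineer would, in place of code of your own. Each camera call takes 0.05 s, during which the arm holds its last target. There are 200 camera calls.

TASK

Protect the white coffee table: with your fingertips, gently push the blue mug along the table until its whole foot rests on the blue coaster, and push the ivory pillar candle until its whole foot rests on the black mat, in either order. Slide them only, upright: do not grip, lift or tip them or shove them hard, and leave the glass lantern, the fruit bowl and the remote control where they are.

Things in the scene. Friction and masses are not known exactly. Their poses are not given: they have to be found in the camera images.
- mug: Blue ceramic mug, empty, about 0.3 kg, standing loose on the table, 80 mm high, a straight cylinder of outer radius 40 mm from foot to rim. Origin at the centre of the underside; z up through the mouth. One handle on the side of its own +y axis reaches to 76 mm from the mug's axis, 12 to 71 mm above the table; at the start it points away from the robot, within about 45 degrees of +x. The mug stays where a push leaves it.
- candle: Battery pillar candle, ivory, an upright solid cylinder of radius 36 mm and height 75 mm, with a small orange plastic flame on top (to 90 mm), about 0.28 kg, standing loose on the table. Origin at the centre of the underside, z up. It stays where a push leaves it.
- blue_coaster: Round blue coaster, radius 57 mm, for the mug. Fixed to the table and paper-thin (1 mm, with no edge to catch: things slide straight onto it and fingers feel only the table). Origin at its centre, at table height. 100 to 150 mm from the mug at the start, on the far side of it from the robot; it may lie left or right of the black mat.
- black_mat: Round black mat, radius 57 mm, for the candle. Fixed and paper-thin (1 mm, with no edge to catch). Origin at its centre, at table height. 100 to 150 mm from the candle at the start, on the far side of it from the robot.
- hurricane: Clear glass hurricane lantern with dark stones in it, 190 mm high, widest at the rim (radius 78 mm). Bystander at the left of the work: leave it. Origin at the centre of the underside.
- fruit_bowl: Green glass bowl of oranges and bananas, rim radius 92 mm, 120 mm high with the fruit. Bystander at the right of the work: leave it. Origin at the centre of the underside.
- remote: Black remote control lying flat beyond the mats, 160 x 44 x 18 mm, long side along its own x. Bystander: leave it. Origin at the centre of the underside.
There are look-alikes about, which are no part of the job. What is shaped like the candle but turquoise is not meant.

How it is judged:
By the outcome, as a careful person would: the job done as asked, in the order asked, and still so for the second after the job is handed in, with the robot touching nothing.
It also fails if it takes over 64 s, if anything falls off the work surface, if the arm or the gripper's body presses on something with over 40 N, if the wrist force passes 120 N, or if a joint passes its speed limit or range.

## Working session

There is one attempt and no reset: what is moved stays moved. The work goes in short steps, Python scripts to look and compute and a shell command to move; the robot and the scene stay as the last step left them, time stands still between calls to the robot, and variables do not carry over. Pictures are saved under pics/ and viewed, at most 10 in all, crops included, and the job is handed in when it is done.

```bash
mkdir -p pics; ls; python3 - <<'E'
from bench import r
import cv2
o=r.get_obs();print(o)
for n in("top","scene"):
    c=r.camera(n);cv2.imwrite(f"pics/{n}0.png",c["img"][:,:,::-1]);print(n,{k:c[k] for k in c if k!="img"})
E
```

```text
pics
{'time': 0.0, 'joint_positions': array([-1.42179905e+00,  2.59335862e-01,  1.53611572e+00, -3.04963863e-05,
        1.34799219e+00, -2.02797779e-01]), 'joint_velocities': array([ 0.0012351 ,  0.00030591, -0.00074997, -0.00012279,  0.0010004 ,
       -0.00063085]), 'joint_efforts': array([ 1.82296419e-03, -4.46023321e+01, -2.90569514e+01, -9.00821919e-05,
        1.15480763e-02,  2.57079853e-05]), 'tcp_pos': array([ 189.45175483, -515.76290052,  230.46543864]), 'eef_rot': array([-3.09129294e+00, -5.49439727e-01, -3.14980298e-05]), 'wrist_force': array([-0.67008362,  0.65153525,  0.63153198]), 'moment': array([ 0.00422341, -0.0019136 , -0.03100822]), 'finger_force': 0.0, 'finger_gap': 85.88298407013}
top {'vertical_fov': 46.791735670022945, 'cx': 258.1573936045757, 'cy': 187.867564350129, 'rvec': array([ 2.19541911, -2.18809999,  0.09813108]), 'tvec': array([ -22.37720149,  588.91360219, 1191.42928603])}
scene {'vertical_fov': 52.261088554217416, 'cx': 252.54435265150056, 'cy': 179.55583238277646, 'rvec': array([ 1.19871583,  2.21457295, -1.02181791]), 'tvec': array([ 336.17728276, -272.77623751, 1703.20401786])}
```

View pics/top0.png

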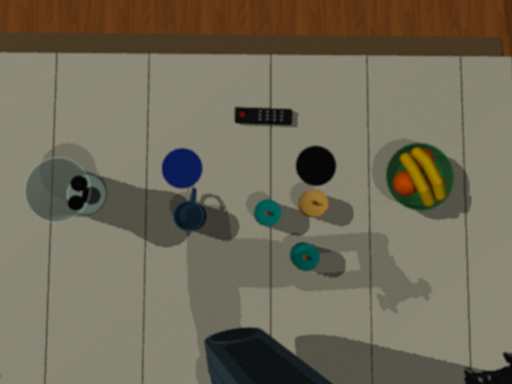

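View pics/scene0.png

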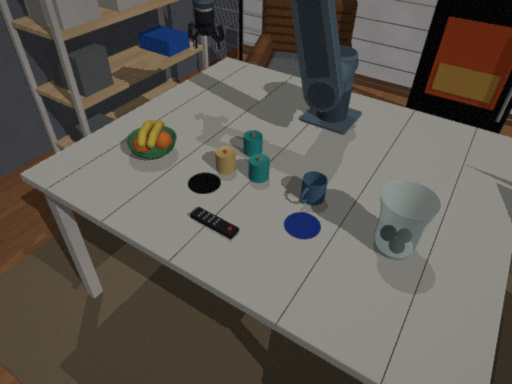

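```bash
cat > h.py <<'E'
from bench import r
import cv2,numpy as np
def cast(c,u,v,z):
    R=cv2.Rodrigues(c["rvec"])[0];f=c["img"].shape[0]/2/np.tan(np.radians(c["vertical_fov"]/2))
    d=R.T@np.array([(u-c["cx"])/f,(v-c["cy"])/f,1]);o=-R.T@c["tvec"];return (o+d*(z-o[2])/d[2])
RNG=dict(mat=((0,0,0),(180,255,28),0),coaster=((112,180,60),(128,255,255),0),mug=((95,60,15),(118,230,115),40),
 candle=((8,90,130),(28,220,255),37),turq=((80,150,40),(96,255,255),37))
def find(save=None):
    c=r.camera("top");im=c["img"];hsv=cv2.cvtColor(im,cv2.COLOR_RGB2HSV);out={}
    if save: cv2.imwrite(save,cv2.resize(im[100:300,120:380,::-1],None,fx=3,fy=3,interpolation=cv2.INTER_CUBIC))
    for k,(a,b,z) in RNG.items():
        m=cv2.inRange(hsv,a,b)
        if k=="mug": m=cv2.morphologyEx(cv2.morphologyEx(m,cv2.MORPH_CLOSE,np.ones((3,3))),cv2.MORPH_OPEN,cv2.getStructuringElement(2,(11,11)))
        for t in cv2.findContours(m,0,2)[0]:
            A=cv2.contourArea(t)
            x,y,w,h=cv2.boundingRect(t)
            if A<300 or y>290 or y<130 or x>370 or x<120: continue
            hull=cv2.convexHull(t); M=cv2.moments(hull)
            u,v=M["m10"]/M["m00"],M["m01"]/M["m00"]
            p=cast(c,u,v,z)
            print(k,"px",np.round([u,v,w,h],1),"A",A,"xy",np.round(p[:2],1)); out[k]=p[:2]
    return out
E
python3 - <<'E'
from h import *
find("pics/z1.png")
c=r.camera("top");print(-cv2.Rodrigues(c["rvec"])[0].T@c["tvec"])
hs=cv2.cvtColor(c["img"],cv2.COLOR_RGB2HSV)
for p in [(190,215),(182,210),(190,228),(193,195),(182,168),(314,213),(314,197)]:print(p,hs[p[1],p[0]])
E
```

```text
mat px [315.4 165.4  38.   38. ] A 1073.5 xy [ 654.3 -180.8]
coaster px [181.5 168.   38.   37. ] A 1075.0 xy [645.3 192.8]
mug px [188.9 215.2  33.   31. ] A 736.5 xy [513.6 165. ]
mug px [181.5 167.9  40.   40. ] A 1196.0 xy [640.9 186.5]
candle px [315.3 202.1  24.   27. ] A 461.5 xy [ 550.  -174.5]
turq px [304.6 256.   28.   27. ] A 555.5 xy [ 405.7 -144.7]
turq px [267.5 212.5  26.   26. ] A 493.0 xy [521.5 -45.4]
[ 5.00062812e+02 -9.64480364e-01  1.23156809e+03]
(190, 215) [106 145  37]
(182, 210) [103 152  47]
(190, 228) [103 150  39]
(193, 195) [103 160  51]
(182, 168) [114 217  87]
(314, 213) [ 19 180 142]
(314, 197) [ 20 170 150]
```

View pics/z1.png

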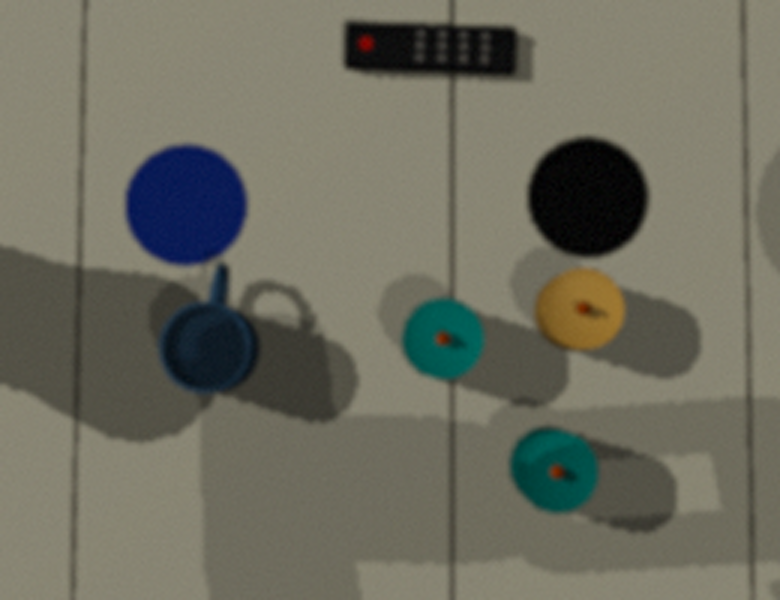

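Top view: mug at px (189,215) with its handle pointing up/forward, blue coaster (181.5,168), candle (313,203), black mat (315,165). The turquoise decoys are at (267,212) and (305,256). I'll push with half-open fingers cradling each cylinder, tool x along the push.

```bash
sed -i 's/candle=((8,90,130),(28,220,255),37)/candle=((12,100,70),(28,235,255),37)/' h.py
cat >> h.py <<'E'
from scipy.spatial.transform import Rotation as Ro
def go(x,y,z,yaw=None):
    o=r.get_obs();Rm=Ro.from_rotvec(o["eef_rot"]).as_matrix();d=Rm.T@(np.array([x,y,z])-o["tcp_pos"])/100
    print("t",round(o["time"],2),"tcp",np.round(o["tcp_pos"],1),"yaw",round(np.degrees(np.arctan2(Rm[1,0],Rm[0,0])),2),"F",np.round(o["wrist_force"],1),"gap",round(o["finger_gap"],1))
    print("full shift now",np.round(d,3))
    if yaw is not None:
        w=Ro.from_euler("z",yaw,degrees=True)*Ro.from_rotvec([np.pi,0,0]); q=(Ro.from_matrix(Rm).inv()*w)
        print("turn",np.round(q.as_rotvec()/np.pi,4),"shift after turn",np.round(w.as_matrix().T@Rm@d,3))
def plan(obj,goal,back):
    d=goal-obj;n=np.linalg.norm(d);return obj-back*d/n,np.degrees(np.arctan2(d[1],d[0])),n
E
python3 - <<'E'
from h import *
f=find();p,a,n=plan(f["candle"],f["mat"],65);print(p,a,n);go(*p,200,a)
E
```

```text
mat px [315.4 165.4  38.   38. ] A 1072.5 xy [ 654.3 -180.9]
coaster px [181.5 168.   38.   37. ] A 1075.0 xy [645.3 192.8]
mug px [188.8 215.2  33.   31. ] A 734.5 xy [513.6 165.1]
mug px [181.5 167.8  40.   40. ] A 1194.0 xy [640.9 186.4]
candle px [313.1 202.9  31.   28. ] A 625.0 xy [ 547.9 -168.4]
turq px [304.5 256.   28.   27. ] A 556.5 xy [ 405.7 -144.7]
turq px [267.5 212.5  26.   26. ] A 494.0 xy [521.5 -45.4]
[ 483.34097422 -160.86268859] -6.688572366808357 107.11344551857195
t 0.25 tcp [ 189.5 -516.1  230.9] yaw 20.16 F [ 0.  -0.4  1.3] gap 85.3
full shift now [ 3.982 -2.322  0.312]
turn [-0.0003  0.      0.1491] shift after turn [ 2.505 -3.87   0.309]
```

```bash
sed -i 's/(118,230,115)/(110,230,115)/' h.py
python3 -m creep '[{"az":0.05,"fingers":105},{"az":0.05,"fingers":105},{"az":0.049,"fingers":105}]' 
python3 -m creep '[{"dx":0.3,"dy":-0.46,"fingers":105},{"dx":0.3,"dy":-0.46,"fingers":105},{"dx":0.3,"dy":-0.46,"fingers":105},{"dx":0.3,"dy":-0.46,"fingers":105}]'
python3 -m creep '[{"dx":0.3,"dy":-0.46,"fingers":105},{"dx":0.3,"dy":-0.46,"fingers":105},{"dx":0.3,"dy":-0.46,"fingers":105},{"dx":0.3,"dy":-0.46,"fingers":105},{"fingers":105}]'
python3 -c "
from h import *
go(483.3,-160.9,25,-6.7)"
```

```text
t 0.25 tcp [ 189.5 -516.1  230.9] yaw 20.16 F [ 0.  -0.4  1.3] gap 85.3
full shift now [ 3.982 -2.32   2.062]
turn [-0.0003  0.      0.1492] shift after turn [ 2.503 -3.87   2.059]validation failed for argument at $[0]...
validation failed for argument at $[0]...
validation failed for argument at $[0]...
```

```bash

python3 -m creep '[{"dx":0,"dy":0,"dz":0,"ax":0,"ay":0,"az":0.05,"fingers":105},{"dx":0,"dy":0,"dz":0,"ax":0,"ay":0,"az":0.05,"fingers":105},{"dx":0,"dy":0,"dz":0,"ax":0,"ay":0,"az":0.049,"fingers":105}]'
```

```text
time: 0.62
tcp_pos: [189.5, -516.2, 231.1]
eef_rot: [-3.135, 0.191, 0.0]
wrist_force: [-0.2, 0.1, 0.1]
finger_gap: 50.4
finger_force: 0.0
```

```bash

python3 -m creep '[{"dx":0.3,"dy":-0.46,"dz":0,"ax":0,"ay":0,"az":0,"fingers":105},{"dx":0.3,"dy":-0.46,"dz":0,"ax":0,"ay":0,"az":0,"fingers":105},{"dx":0.3,"dy":-0.46,"dz":0,"ax":0,"ay":0,"az":0,"fingers":105},{"dx":0.3,"dy":-0.46,"dz":0,"ax":0,"ay":0,"az":0,"fingers":105}]'
python3 -m creep '[{"dx":0.3,"dy":-0.46,"dz":0,"ax":0,"ay":0,"az":0,"fingers":105},{"dx":0.3,"dy":-0.46,"dz":0,"ax":0,"ay":0,"az":0,"fingers":105},{"dx":0.3,"dy":-0.46,"dz":0,"ax":0,"ay":0,"az":0,"fingers":105},{"dx":0.3,"dy":-0.46,"dz":0,"ax":0,"ay":0,"az":0,"fingers":105},{"dx":0,"dy":0,"dz":0,"ax":0,"ay":0,"az":0,"fingers":105}]'
python3 -c "
from h import *
go(483.3,-160.9,25,-6.7)"
```

```text
time: 1.12
tcp_pos: [330.9, -346.1, 231.4]
eef_rot: [3.136, -0.183, 0.0]
wrist_force: [1.4, -1.0, 0.0]
finger_gap: 50.2
finger_force: 0.0
time: 1.75
tcp_pos: [472.3, -175.5, 231.2]
eef_rot: [-3.136, 0.174, -0.001]
wrist_force: [-0.3, -0.4, -0.1]
finger_gap: 50.3
finger_force: 0.0
t 1.75 tcp [ 472.3 -175.5  231.2] yaw -6.34 F [-0.3 -0.4 -0.1] gap 50.3
full shift now [ 0.092 -0.155  2.062]
turn [-0.0003 -0.0001  0.002 ] shift after turn [ 0.092 -0.158  2.062]
```

Adjust, then descend.

```bash

python3 -m creep '[{"dx":0.09,"dy":-0.16,"dz":0.06,"ax":0,"ay":0,"az":0,"fingers":105},{"dx":0,"dy":0,"dz":0.5,"ax":0,"ay":0,"az":0,"fingers":105},{"dx":0,"dy":0,"dz":0.5,"ax":0,"ay":0,"az":0,"fingers":105},{"dx":0,"dy":0,"dz":0.3,"ax":0,"ay":0,"az":0,"fingers":105},{"dx":0,"dy":0,"dz":0,"ax":0,"ay":0,"az":0,"fingers":105}]'
python3 -m creep '[{"dx":0,"dy":0,"dz":0.3,"ax":0,"ay":0,"az":0,"fingers":105},{"dx":0,"dy":0,"dz":0.25,"ax":0,"ay":0,"az":0,"fingers":105},{"dx":0,"dy":0,"dz":0.15,"ax":0,"ay":0,"az":0,"fingers":105},{"dx":0,"dy":0,"dz":0,"ax":0,"ay":0,"az":0,"fingers":105}]'
python3 -c "
from h import *
go(483.3,-160.9,25,-6.7)
c=r.camera('scene');cv2.imwrite('pics/s2.png',cv2.resize(c['img'][90:270,150:350,::-1],None,fx=3,fy=3))"
```

```text
time: 2.38
tcp_pos: [479.2, -163.3, 92.9]
eef_rot: [-3.133, 0.185, 0.009]
wrist_force: [0.1, 0.6, 1.1]
finger_gap: 50.2
finger_force: 0.0
time: 2.88
tcp_pos: [481.3, -164.0, 25.3]
eef_rot: [-3.136, 0.184, 0.001]
wrist_force: [0.1, -0.9, 0.3]
finger_gap: 50.2
finger_force: 0.0
t 2.88 tcp [ 481.3 -164.    25.3] yaw -6.7 F [ 0.1 -0.9  0.3] gap 50.2
full shift now [ 0.016 -0.033  0.003]
turn [-0.0001  0.0002 -0.    ] shift after turn [ 0.016 -0.033  0.003]
```

View pics/s2.png

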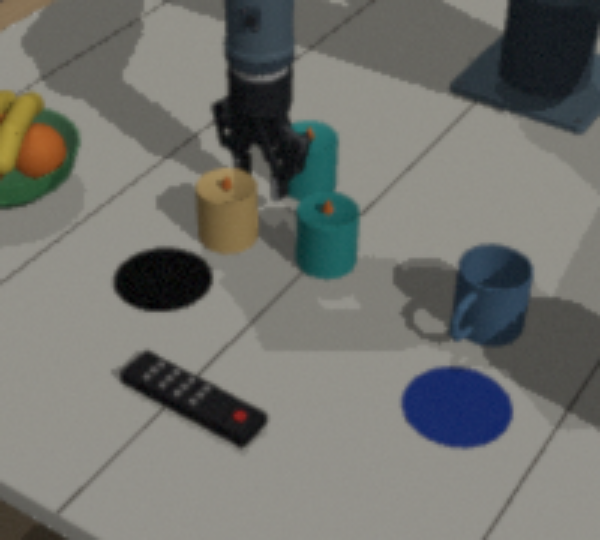

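Fingers sit behind the candle (candle at crop px (227,215)), clear of the turquoise ones. Creep forward.

```bash

python3 -m creep '[{"dx":0.06,"dy":-0.03,"dz":0,"ax":0,"ay":0,"az":0,"fingers":105},{"dx":0.05,"dy":0,"dz":0,"ax":0,"ay":0,"az":0,"fingers":105},{"dx":0.05,"dy":0,"dz":0,"ax":0,"ay":0,"az":0,"fingers":105},{"dx":0.05,"dy":0,"dz":0,"ax":0,"ay":0,"az":0,"fingers":105},{"dx":0.05,"dy":0,"dz":0,"ax":0,"ay":0,"az":0,"fingers":105}]'
python3 -m creep '[{"dx":0.05,"dy":0,"dz":0,"ax":0,"ay":0,"az":0,"fingers":105},{"dx":0.05,"dy":0,"dz":0,"ax":0,"ay":0,"az":0,"fingers":105},{"dx":0.05,"dy":0,"dz":0,"ax":0,"ay":0,"az":0,"fingers":105},{"dx":0.05,"dy":0,"dz":0,"ax":0,"ay":0,"az":0,"fingers":105},{"dx":0.05,"dy":0,"dz":0,"ax":0,"ay":0,"az":0,"fingers":105}]'
python3 -m creep '[{"dx":0.05,"dy":0,"dz":0,"ax":0,"ay":0,"az":0,"fingers":105},{"dx":0.05,"dy":0,"dz":0,"ax":0,"ay":0,"az":0,"fingers":105},{"dx":0.05,"dy":0,"dz":0,"ax":0,"ay":0,"az":0,"fingers":105},{"dx":0.05,"dy":0,"dz":0,"ax":0,"ay":0,"az":0,"fingers":105},{"dx":0.05,"dy":0,"dz":0,"ax":0,"ay":0,"az":0,"fingers":105}]'
python3 -c "
from h import *
go(654.3-37*.993,-180.9+37*.117,25,-6.7)
c=r.camera('scene');cv2.imwrite('pics/s3.png',cv2.resize(c['img'][90:270,150:350,::-1],None,fx=3,fy=3))"
```

```text
time: 3.55
tcp_pos: [508.0, -163.9, 25.3]
eef_rot: [-3.136, 0.182, 0.0]
wrist_force: [0.3, -0.3, 0.2]
finger_gap: 50.6
finger_force: 0.0
time: 4.18
tcp_pos: [532.8, -166.9, 25.2]
eef_rot: [3.136, -0.183, 0.0]
wrist_force: [-1.8, 0.3, -0.5]
finger_gap: 50.2
finger_force: 1.0
time: 4.8
tcp_pos: [557.6, -169.7, 25.3]
eef_rot: [-3.136, 0.183, 0.0]
wrist_force: [-1.4, -0.9, -0.1]
finger_gap: 50.2
finger_force: 1.0
t 4.8 tcp [ 557.6 -169.7   25.3] yaw -6.66 F [-1.4 -0.9 -0.1] gap 50.2
full shift now [ 0.604 -0.001  0.003]
turn [-0.      0.      0.0002] shift after turn [ 0.604 -0.002  0.003]
```

View pics/s3.png

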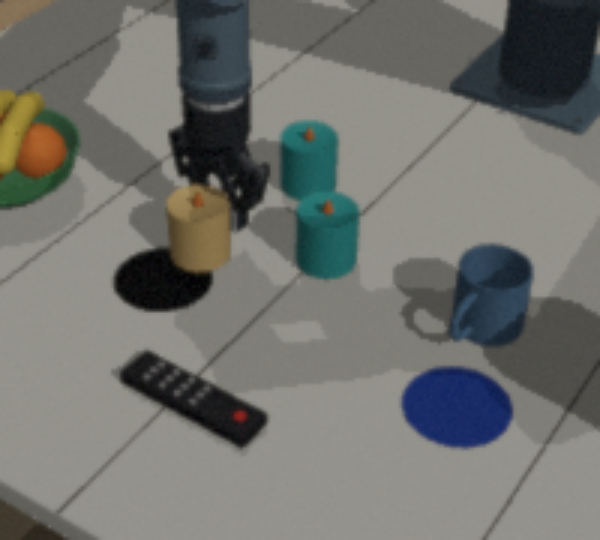

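Candle (crop px (199,230)) slides upright toward the mat. Continue about 58 mm.

```bash

python3 -m creep '[{"dx":0.05,"dy":0,"dz":0,"ax":0,"ay":0,"az":0,"fingers":105},{"dx":0.05,"dy":0,"dz":0,"ax":0,"ay":0,"az":0,"fingers":105},{"dx":0.05,"dy":0,"dz":0,"ax":0,"ay":0,"az":0,"fingers":105},{"dx":0.05,"dy":0,"dz":0,"ax":0,"ay":0,"az":0,"fingers":105},{"dx":0.05,"dy":0,"dz":0,"ax":0,"ay":0,"az":0,"fingers":105}]'
python3 -m creep '[{"dx":0.05,"dy":0,"dz":0,"ax":0,"ay":0,"az":0,"fingers":105},{"dx":0.05,"dy":0,"dz":0,"ax":0,"ay":0,"az":0,"fingers":105},{"dx":0.05,"dy":0,"dz":0,"ax":0,"ay":0,"az":0,"fingers":105},{"dx":0.05,"dy":0,"dz":0,"ax":0,"ay":0,"az":0,"fingers":105},{"dx":0.05,"dy":0,"dz":0,"ax":0,"ay":0,"az":0,"fingers":105}]'
python3 -m creep '[{"dx":0.04,"dy":0,"dz":0,"ax":0,"ay":0,"az":0,"fingers":105},{"dx":0.02,"dy":0,"dz":0,"ax":0,"ay":0,"az":0,"fingers":105},{"dx":0,"dy":0,"dz":0,"ax":0,"ay":0,"az":0,"fingers":105}]'
python3 -m creep '[{"dx":-0.1,"dy":0,"dz":0,"ax":0,"ay":0,"az":0,"fingers":105},{"dx":-0.2,"dy":0,"dz":0,"ax":0,"ay":0,"az":0,"fingers":105},{"dx":-0.1,"dy":0,"dz":-0.3,"ax":0,"ay":0,"az":0,"fingers":105},{"dx":0,"dy":0,"dz":-0.6,"ax":0,"ay":0,"az":0,"fingers":105},{"dx":0,"dy":0,"dz":-0.6,"ax":0,"ay":0,"az":0,"fingers":105}]'
python3 -c "
from h import *
p,a,n=plan(np.array([513.6,165.1]),np.array([645.3,192.8]),70);print(p,a,n)
go(*p,180,a)
c=r.camera('scene');cv2.imwrite('pics/s4.png',cv2.resize(c['img'][90:270,150:350,::-1],None,fx=3,fy=3))"
```

```text
time: 5.48
tcp_pos: [582.4, -172.6, 25.3]
eef_rot: [-3.136, 0.183, 0.0]
wrist_force: [-2.1, -0.4, -0.1]
finger_gap: 50.6
finger_force: 1.1
time: 6.1
tcp_pos: [607.2, -175.5, 25.3]
eef_rot: [-3.136, 0.183, 0.0]
wrist_force: [-2.2, -0.1, 0.3]
finger_gap: 50.4
finger_force: 1.1
time: 6.48
tcp_pos: [613.2, -176.2, 25.3]
eef_rot: [3.136, -0.183, 0.001]
wrist_force: [-1.3, 0.7, -0.2]
finger_gap: 50.4
finger_force: 0.5
time: 7.1
tcp_pos: [572.3, -171.4, 176.8]
eef_rot: [-3.136, 0.183, 0.0]
wrist_force: [1.2, 0.7, 0.5]
finger_gap: 50.1
finger_force: 0.0
[445.09875699 150.69237334] 11.877694858193326 134.58149947150977
t 7.1 tcp [ 572.3 -171.4  176.8] yaw -6.68 F [1.2 0.7 0.5] gap 50.1
full shift now [-1.638 -3.051 -0.031]
turn [-1.000e-04  0.000e+00 -1.031e-01] shift after turn [-0.582 -3.413 -0.032]
```

View pics/s4.png

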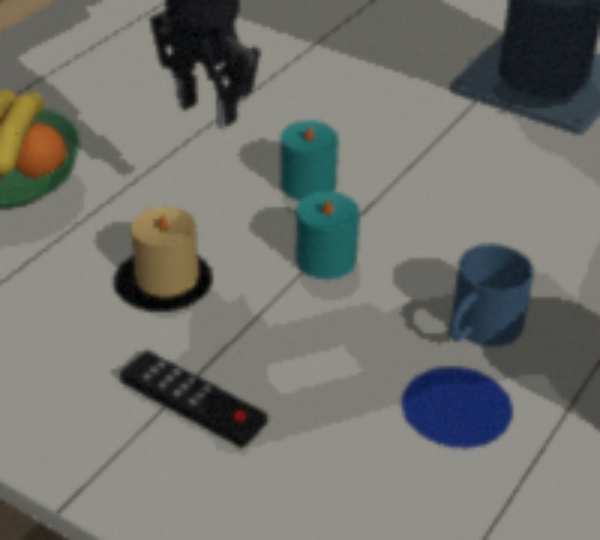

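Candle (px (166,250)) stands with its foot on the mat (px (163,278)). Now move behind the mug.

```bash

python3 -m creep '[{"dx":0,"dy":0,"dz":0,"ax":0,"ay":0,"az":-0.052,"fingers":105},{"dx":0,"dy":0,"dz":0,"ax":0,"ay":0,"az":-0.051,"fingers":105},{"dx":-0.08,"dy":-0.48,"dz":0,"ax":0,"ay":0,"az":0,"fingers":105},{"dx":-0.08,"dy":-0.49,"dz":0,"ax":0,"ay":0,"az":0,"fingers":105},{"dx":-0.08,"dy":-0.49,"dz":0,"ax":0,"ay":0,"az":0,"fingers":105}]'
python3 -m creep '[{"dx":-0.08,"dy":-0.49,"dz":0,"ax":0,"ay":0,"az":0,"fingers":105},{"dx":-0.08,"dy":-0.49,"dz":0,"ax":0,"ay":0,"az":0,"fingers":105},{"dx":-0.08,"dy":-0.49,"dz":0,"ax":0,"ay":0,"az":0,"fingers":105},{"dx":-0.09,"dy":-0.48,"dz":0,"ax":0,"ay":0,"az":0,"fingers":105},{"dx":0,"dy":0,"dz":0,"ax":0,"ay":0,"az":0,"fingers":105}]'
python3 -c "
from h import *
go(445.1,150.7,25,11.9)"
```

```text
time: 7.78
tcp_pos: [518.6, -32.4, 175.2]
eef_rot: [3.125, 0.324, 0.002]
wrist_force: [0.4, 1.0, 0.4]
finger_gap: 50.1
finger_force: 0.0
time: 8.4
tcp_pos: [445.3, 152.9, 175.4]
eef_rot: [-3.123, -0.332, -0.001]
wrist_force: [-0.4, 0.1, 0.4]
finger_gap: 50.0
finger_force: 0.0
t 8.4 tcp [445.3 152.9 175.4] yaw 12.13 F [-0.4  0.1  0.4] gap 50.0
full shift now [-0.007  0.022  1.504]
turn [-0.0002 -0.0002  0.0013] shift after turn [-0.006  0.021  1.504]
```

Descend and look with the mug unobscured from the scene.

```bash

python3 -m creep '[{"dx":0,"dy":0.02,"dz":0.45,"ax":0,"ay":0,"az":0,"fingers":105},{"dx":0,"dy":0,"dz":0.45,"ax":0,"ay":0,"az":0,"fingers":105},{"dx":0,"dy":0,"dz":0.4,"ax":0,"ay":0,"az":0,"fingers":105},{"dx":0,"dy":0,"dz":0.2,"ax":0,"ay":0,"az":0,"fingers":105},{"dx":0,"dy":0,"dz":0,"ax":0,"ay":0,"az":0,"fingers":105}]'
python3 -c "
from h import *
go(445.1,150.7,25,11.9)
go(645.3-42*.9786,192.8-42*.206,25)
find()"
```

```text
time: 9.02
tcp_pos: [446.7, 147.4, 24.0]
eef_rot: [3.125, 0.324, -0.005]
wrist_force: [-0.5, -0.0, -0.4]
finger_gap: 50.3
finger_force: 0.0
t 9.03 tcp [446.7 147.4  24. ] yaw 11.82 F [-0.5 -0.  -0.4] gap 50.3
full shift now [-0.009 -0.035 -0.01 ]
turn [-0.      0.0009 -0.0004] shift after turn [-0.009 -0.035 -0.01 ]
t 9.03 tcp [446.7 147.4  24. ] yaw 11.82 F [-0.5 -0.  -0.4] gap 50.3
full shift now [ 1.617 -0.037 -0.015]
mat px [143.2 286.8  19.   76. ] A 601.0 xy [318.7 291.9]
mat px [202.7 284.3  10.  128. ] A 358.5 xy [325.7 130.1]
coaster px [181.5 167.9  38.   37. ] A 1071.5 xy [645.4 192.8]
candle px [318.  164.8  31.   28. ] A 635.0 xy [ 651.3 -182.6]
turq px [304.5 256.   28.   27. ] A 548.0 xy [ 405.6 -144.6]
turq px [267.5 212.5  26.   26. ] A 493.0 xy [521.5 -45.4]
```

Candle is within ~4 mm of the mat centre. Now creep with the mug.

```bash

python3 -m creep '[{"dx":0.06,"dy":-0.035,"dz":-0.01,"ax":0,"ay":0,"az":0,"fingers":105},{"dx":0.05,"dy":0,"dz":0,"ax":0,"ay":0,"az":0,"fingers":105},{"dx":0.05,"dy":0,"dz":0,"ax":0,"ay":0,"az":0,"fingers":105},{"dx":0.05,"dy":0,"dz":0,"ax":0,"ay":0,"az":0,"fingers":105},{"dx":0.05,"dy":0,"dz":0,"ax":0,"ay":0,"az":0,"fingers":105}]'
python3 -m creep '[{"dx":0.05,"dy":0,"dz":0,"ax":0,"ay":0,"az":0,"fingers":105},{"dx":0.05,"dy":0,"dz":0,"ax":0,"ay":0,"az":0,"fingers":105},{"dx":0.05,"dy":0,"dz":0,"ax":0,"ay":0,"az":0,"fingers":105},{"dx":0.05,"dy":0,"dz":0,"ax":0,"ay":0,"az":0,"fingers":105},{"dx":0.05,"dy":0,"dz":0,"ax":0,"ay":0,"az":0,"fingers":105}]'
python3 -m creep '[{"dx":0.05,"dy":0,"dz":0,"ax":0,"ay":0,"az":0,"fingers":105},{"dx":0.05,"dy":0,"dz":0,"ax":0,"ay":0,"az":0,"fingers":105},{"dx":0.05,"dy":0,"dz":0,"ax":0,"ay":0,"az":0,"fingers":105},{"dx":0.05,"dy":0,"dz":0,"ax":0,"ay":0,"az":0,"fingers":105},{"dx":0.05,"dy":0,"dz":0,"ax":0,"ay":0,"az":0,"fingers":105}]'
python3 -c "
from h import *
go(645.3-42*.9786,192.8-42*.206,25)
c=r.camera('scene');cv2.imwrite('pics/s5.png',cv2.resize(c['img'][110:290,220:420,::-1],None,fx=3,fy=3))"
```

```text
time: 9.7
tcp_pos: [471.5, 156.9, 26.3]
eef_rot: [3.124, 0.325, -0.004]
wrist_force: [-3.3, -2.5, 2.3]
finger_gap: 50.2
finger_force: 0.4
time: 10.32
tcp_pos: [496.9, 162.7, 26.3]
eef_rot: [-3.125, -0.325, 0.001]
wrist_force: [-5.0, -0.5, 3.3]
finger_gap: 50.3
finger_force: 0.5
time: 10.95
tcp_pos: [521.6, 167.6, 26.3]
eef_rot: [-3.125, -0.325, 0.0]
wrist_force: [-4.6, -0.7, 2.5]
finger_gap: 50.0
finger_force: 0.5
t 10.95 tcp [521.6 167.6  26.3] yaw 11.87 F [-4.6 -0.7  2.5] gap 50.0
full shift now [0.843 0.008 0.013]
```

View pics/s5.png

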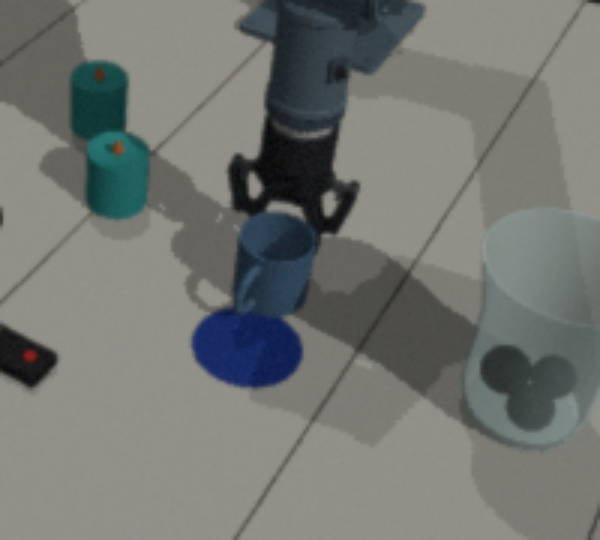

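Mug (crop px (275,265)) is upright and entering the coaster (247,347). Continue about 80 mm, then back off and check.

```bash

python3 -m creep '[{"dx":0.05,"dy":0,"dz":0,"ax":0,"ay":0,"az":0,"fingers":105},{"dx":0.05,"dy":0,"dz":0,"ax":0,"ay":0,"az":0,"fingers":105},{"dx":0.05,"dy":0,"dz":0,"ax":0,"ay":0,"az":0,"fingers":105},{"dx":0.05,"dy":0,"dz":0,"ax":0,"ay":0,"az":0,"fingers":105},{"dx":0.05,"dy":0,"dz":0,"ax":0,"ay":0,"az":0,"fingers":105}]'
python3 -m creep '[{"dx":0.05,"dy":0,"dz":0,"ax":0,"ay":0,"az":0,"fingers":105},{"dx":0.05,"dy":0,"dz":0,"ax":0,"ay":0,"az":0,"fingers":105},{"dx":0.05,"dy":0,"dz":0,"ax":0,"ay":0,"az":0,"fingers":105},{"dx":0.05,"dy":0,"dz":0,"ax":0,"ay":0,"az":0,"fingers":105},{"dx":0.05,"dy":0,"dz":0,"ax":0,"ay":0,"az":0,"fingers":105}]'
python3 -m creep '[{"dx":0.05,"dy":0,"dz":0,"ax":0,"ay":0,"az":0,"fingers":105},{"dx":0.05,"dy":0,"dz":0,"ax":0,"ay":0,"az":0,"fingers":105},{"dx":0.05,"dy":0,"dz":0,"ax":0,"ay":0,"az":0,"fingers":105},{"dx":0.05,"dy":0,"dz":0,"ax":0,"ay":0,"az":0,"fingers":105},{"dx":0.05,"dy":0,"dz":0,"ax":0,"ay":0,"az":0,"fingers":105}]'
python3 -m creep '[{"dx":0.03,"dy":0,"dz":0,"ax":0,"ay":0,"az":0,"fingers":105},{"dx":0.02,"dy":0,"dz":0,"ax":0,"ay":0,"az":0,"fingers":105},{"dx":0,"dy":0,"dz":0,"ax":0,"ay":0,"az":0,"fingers":105}]'
python3 -m creep '[{"dx":-0.1,"dy":0,"dz":0,"ax":0,"ay":0,"az":0,"fingers":105},{"dx":-0.3,"dy":0,"dz":0,"ax":0,"ay":0,"az":0,"fingers":105},{"dx":-0.5,"dy":0,"dz":0,"ax":0,"ay":0,"az":0,"fingers":105},{"dx":-0.3,"dy":0,"dz":-0.3,"ax":0,"ay":0,"az":0,"fingers":105},{"dx":-0.5,"dy":0,"dz":-0.3,"ax":0,"ay":0,"az":0,"fingers":105}]'
python3 -m creep '[{"dx":-0.5,"dy":0,"dz":-0.2,"ax":0,"ay":0,"az":0,"fingers":105},{"dx":-0.5,"dy":0,"dz":-0.2,"ax":0,"ay":0,"az":0,"fingers":105},{"dx":0,"dy":0,"dz":0,"ax":0,"ay":0,"az":0,"fingers":105},{"dx":0,"dy":0,"dz":0,"ax":0,"ay":0,"az":0,"fingers":105}]'
python3 -c "
from h import *
find('pics/z6.png')
c=r.camera('scene');cv2.imwrite('pics/s6.png',cv2.resize(c['img'][110:290,150:420,::-1],None,fx=2.9,fy=2.9))"
```

```text
time: 11.62
tcp_pos: [546.0, 172.8, 26.3]
eef_rot: [-3.125, -0.325, 0.0]
wrist_force: [-2.7, -1.4, 0.9]
finger_gap: 50.0
finger_force: 0.7
time: 12.25
tcp_pos: [570.5, 178.0, 26.3]
eef_rot: [-3.125, -0.325, -0.0]
wrist_force: [-3.9, -0.7, 1.5]
finger_gap: 50.5
finger_force: 0.7
time: 12.88
tcp_pos: [595.0, 183.1, 26.3]
eef_rot: [-3.125, -0.325, -0.0]
wrist_force: [-3.5, -0.8, 1.7]
finger_gap: 50.4
finger_force: 0.7
time: 13.25
tcp_pos: [599.8, 184.1, 26.3]
eef_rot: [-3.125, -0.325, -0.001]
wrist_force: [-2.9, -1.0, 1.4]
finger_gap: 50.1
finger_force: 0.4
time: 13.88
tcp_pos: [433.3, 148.8, 87.1]
eef_rot: [-3.125, -0.325, -0.004]
wrist_force: [0.6, -1.0, 0.2]
finger_gap: 49.8
finger_force: 0.0
time: 14.38
tcp_pos: [336.5, 128.6, 126.8]
eef_rot: [3.125, 0.325, 0.006]
wrist_force: [-0.3, -0.5, -0.4]
finger_gap: 50.4
finger_force: 0.0
mat px [202.  318.2  41.  103. ] A 445.5 xy [234.7 130.9]
mug px [169.2 337.1  86.  101. ] A 5463.0 xy [194.8 211.8]
mug px [178.7 168.   34.   34. ] A 824.5 xy [640.3 194.2]
candle px [318.  164.7  30.   28. ] A 620.5 xy [ 651.6 -182.4]
turq px [304.6 256.1  28.   27. ] A 556.5 xy [ 405.5 -144.8]
turq px [267.5 212.5  26.   26. ] A 494.0 xy [521.5 -45.4]
```

View pics/z6.png

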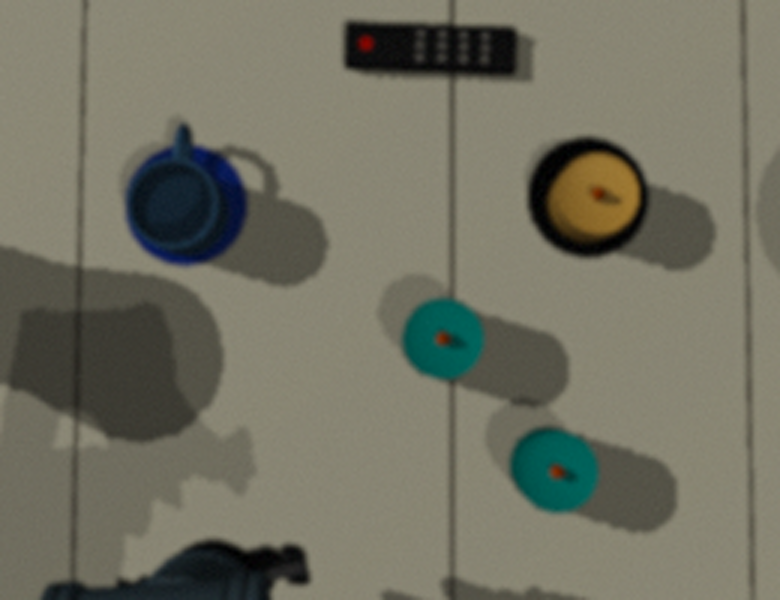

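View pics/s6.png

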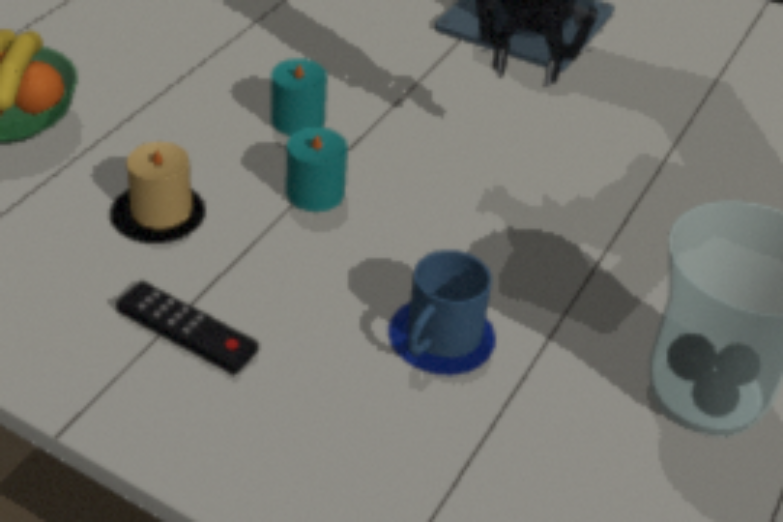

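Both pictures agree: the mug (px (450,310)) is well inside the blue coaster, about 5 mm off centre. The candle is well inside the black mat, about 3 mm off. Both stand upright, the bystanders are unmoved and the robot is clear.

```bash
python3 -c "
from bench import r
print(r.finish_job())"
```

```text
the job is handed in; nothing more can be done
None
```

I pushed the mug fully onto the blue coaster and the candle fully onto the black mat, both still upright and about 5 mm or less off centre, with the lantern, fruit bowl and remote left alone, and handed the job in at about 14.5 s; no verdict was returned.

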